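# Fit the drive arbor into the roller test spindle

## Task

Take the drive arbor (the black-sleeved one with two notches cut in its flange) out of its blue pot and seat it fully home in the taper of the blue bench spindle, upright, with its notches over the two red drive dogs and its flange down on the spindle's nose face, then let go of it. Lower it in, do not drop it, and leave the pointed centre standing in the other pot.

Things in the scene. Friction and masses are not known exactly. Their poses are not given: they have to be found in the camera images.
- arbor: Loose drive arbor, 0.4-0.6 kg, upright. Origin: on its axis at the flange underside; z up. Below: bright taper shank 48 long, 38 dia at flange, 19 at end. Above: bright flange 76 dia, z 0-14, two notches 22 wide cut through it and open to the rim, on its +x and -x sides (radius 25 outward); step 40 dia to z 19; round black grip sleeve 34 dia, z 19-62; stub 22 dia to z 68. All mm.
- arbor_pot: Fixed blue pot in which the arbor stands, shank down, flange resting on the rim. 66 mm diameter, 55 mm high, on a square steel foot of 80 mm, 6 mm thick; the bore is 44 mm wide, so the shank stands loosely. Origin at the centre of its underside on the bench; z up. An identical pot holds the pointed centre; the two may change places.
- spindle_nose (a point): Centre of the flat steel nose face (92 mm dia, 85 mm above bench) on the fixed blue spindle head, foot 130 mm square; z up. Taper socket opens upward: 40 mm wide at the mouth, 49 deep, some 1 mm wider all round than the shank. Home: arbor origin at this point, flange on the face. Two red dogs on the face on its +x and -x sides, radius 27-36, 9 wide, 10 high, tops narrowed to 4.
- centre: Bystander: pointed dead centre, all steel, standing in the other blue pot. Same taper shank; round dark flange 76 mm diameter, 14 mm thick, without notches; above it a bright body 40 mm diameter ending in a point 70 mm above the origin. Origin on its axis at the underside of the flange; z up.
There are look-alikes about, which are no part of the job. What is shaped like the arbor but green or purple is not meant. What is shaped like the part that bears spindle_nose but green is not meant.

How it is judged:
At the end, for the whole second after the job is handed in: The arbor stands at rest in the spindle taper: origin within 6 mm sideways and 4 mm in height of the nose face centre, within 5 degrees of upright, its notches in line with the dogs within 15 degrees (either way round); the pointed centre is within 20 mm of where it stood (horizontal distance between arbor and spindle_nose below 0.006 m and z of arbor in the frame of spindle_nose between -0.004 and 0.004 m and angle between arbor's own z axis and vertical below 0.09 rad and angle between the x axis of arbor and the x axis of spindle_nose, either way round below 0.26 rad and linear speed of arbor below 0.02 m/s and distance of centre from where it was at the start of the episode below 0.02 m); the robot touches nothing.
It fails at once if the arbor is dropped (it moves faster than 0.5 m/s while the fingers do not touch it) (linear speed of arbor above 0.5 m/s and contact force between arbor and the fingers below 0.1 N).
It fails at once if the pointed centre is lifted or knocked out of its place (moved by more than 20 mm) (distance of centre from where it was at the start of the episode above 0.02 m).
It also fails if it takes over 40 s, if anything falls off the work surface, if the arm or the gripper's body presses on something with over 40 N, if the wrist force passes 120 N, or if a joint passes its speed limit or range.

## Robot

A 7-joint arm with a two-finger parallel gripper is mounted at the origin on the work surface. World frame = base frame: x ahead of the robot, y to its left, z up, the work surface at z = 0. Lengths are in m, angles in rad, forces in N, time in s.
With the tool pointing down it reaches from about 0.4 to 0.85 m from the base axis. Payload 4.5 kg.
Tool frame: the origin (TCP) lies between the finger pads; the fingertips stand 19 mm ahead of it and the grasp point (between the pads) is the TCP (r.nose_length is the distance from the TCP to the fingertips, in m); z points along the fingers, x is the direction in which the jaws open and shut, and the axes are right-handed (so a half turn about z gives the same grasp; the last joint's range is limited). The gripper opens to 88 mm and grips with 3 to 60 N. Pads are 18 mm wide; open, the fingers measure 123 mm over their backs; the gripper's body (75 mm by 187 mm) begins 45 mm behind the grasp point.
Start: joints at [1.203, 0.689, -0.195, 1.565, 0.157, 0.902, -0.215], TCP at [0.244, -0.575, 0.234] pointing down, gripper open.
Joint ranges: [-3.01, 3.01], [-0.46, 2.08], [-1.47, 1.51], [0.13, 2.56], [-1, 4.14], [0.04, 2.09], [-2.66, 2.66]. Speed limits (rad/s): [2.57, 2.57, 3.14, 3.14, 3.14, 3.14, 3.14].

## Interface

Orientations are given as a unit quaternion [x, y, z, w].
In Python, from plant import get_state, vision, r gives the robot as it stands.
- The arm moves only by the tool play_rows, never from a script. Its argument "deltas" is a list that holds one entry, the list of rows, each a list of 7 numbers: the gripper command: -1 is fully open, 1 is shut, values between are in proportion, then the shift along the tool's x, y, z normalised to -1 to 1, where 1 is 300 mm, then the turn, a rotation vector about the tool's x, y, z normalised to -1 to 1, where 1 is pi rad. A call has 1 to 5 rows; each row is the pose to reach, as a shift and turn from the pose measured when the call began, along the tool's axes at that moment, turning the shorter way round; what a row does not reach only later rows make up. A row lasts 1/8 s, in which the tool goes at most 62.5 mm and 10.7 degrees, less where a joint would pass 70% of its speed; a pose out of reach is approached as far as the arm can. A call with a number of a shift or a turn outside -1 to 1 is refused whole. A call with a gripper value outside its range is refused whole. The fingers move at their own pace and stop on an object; "force" is the grip in N (left out, the last holds). Time passes only in rows, so rows that repeat a pose let the fingers close. It gives the time, the measured TCP pose, the force and the opening at its end, in the units of the state.
- get_state(): the state, without advancing time (a new reading comes with each control period).
- vision.snapshot(name): name is "scene" or "top" or "wrist"; returns the picture (480x640x3 uint8, red, green, blue); there is no depth.
- vision.camera_model(name): a dict with "vfov" (degrees; the focal length in pixels is half the picture's height over the tangent of half this angle, whatever the lens; pixels are square), "cx", "cy" (the principal point, pixels), "world_to_cam" (4x4, takes a point from world to camera coordinates). Camera axes: x right, y up, looking along -z (the intrinsics and any distortion apply to the point x, -y, -z); pixel columns grow to the right and rows downward; lengths in m; the calibration is good to about 2 mm. A picture is of the moment at which its call begins: read the wrist's pose just before it. camera_model takes no time and is no camera call; for the wrist camera it gives the pose at the moment of the call.
- r.finish_job(): hands the job in, once; it reports no verdict.
The state is a dict: "clock": time; "q": joint angles; "qd": joint speeds; "joint_torque": joint torques, N m; "tool_pos": TCP position; "eef_rot": TCP orientation; "contact_force": force on the tool from outside, world axes, zero at the start; "moment": the same for the moment, N m; "opening": opening from 0.0 (shut) to 1.0 (fully open).
Only numpy, scipy, OpenCV 4.12 (cv2) and the standard library are available. Lean on these libraries where they do the work, as an engineer would, in place of code of your own. Each camera call takes 0.05 s, during which the arm holds its last target.

## Working session

There is one attempt and no reset: what is moved stays moved. The work goes in short steps, Python scripts to look and compute and a tool call to move; the robot and the scene stay as the last step left them, time stands still between calls to the robot, and variables do not carry over. Pictures are saved under pics/ and viewed, and the job is handed in when it is done.

Besides the shell and the picture viewer there is one more tool, called after "Request:" in YAML: its name, and indented under it one key for each argument. play_rows: Moves the arm, as the interface text tells. Scaled input: -1 to 1 covers 300 mm each way for a shift and pi rad each way for a turn. Its arguments: {"type":"object","properties":{"deltas":{"type":"array"},"force":{"type":"number"}},"required":["deltas"]}

```bash
mkdir -p pics; ls; python3 - <<'E'
from plant import get_state, vision, r
import cv2
s=get_state(); print(s)
for n in ["scene","top","wrist"]:
    cm=vision.camera_model(n); print(n,cm)
    cv2.imwrite(f"pics/a_{n}.png",vision.snapshot(n)[:,:,::-1])
E
```

```text
pics
{'clock': 0.0, 'q': array([ 1.20280355,  0.68997902, -0.19455002,  1.5663275 ,  0.157276  ,
        0.9024534 , -0.2151079 ]), 'qd': array([-1.34195905e-03, -2.18204976e-04, -9.21369828e-04,  8.84485821e-05,
        5.76291124e-04, -1.56105645e-03, -6.63091065e-04]), 'joint_torque': array([-5.66449617e-04, -5.27564371e+01, -1.26662493e+00, -1.53431654e+01,
       -5.25436469e-02,  6.62211474e-03,  1.59248125e-04]), 'tool_pos': array([ 0.24415615, -0.57466277,  0.23331843]), 'eef_rot': array([ 8.34010880e-01, -5.51747281e-01, -7.62642037e-04, -4.55871951e-04]), 'contact_force': array([ 0.01459543, -0.59659348, -0.1271043 ]), 'moment': array([0.00319767, 0.02327143, 0.018286  ]), 'opening': 1.003426639236985}
scene {'vfov': 45.727266431781345, 'cx': 324.27529041185255, 'cy': 244.69036172350974, 'world_to_cam': array([[-0.33575864,  0.94184888, -0.0136687 ,  0.18896301],
       [-0.61014684, -0.20640943,  0.76492874,  0.17506137],
       [ 0.71762593,  0.26517134,  0.64396987, -1.62840822],
       [ 0.        ,  0.        ,  0.        ,  1.        ]])}
top {'vfov': 57.534555982389456, 'cx': 315.9908696518611, 'cy': 234.6971829856011, 'world_to_cam': array([[ 0.02640558, -0.99913255,  0.03220097, -0.08227908],
       [ 0.98168926,  0.03199662,  0.18778289, -0.39806663],
       [-0.18865032,  0.02665283,  0.98168258, -0.8660665 ],
       [ 0.        ,  0.        ,  0.        ,  1.        ]])}
wrist {'vfov': 69.4918855527999, 'cx': 316.20469367080017, 'cy': 241.5174251034064, 'world_to_cam': array([[ 0.39115412, -0.92032447, -0.00115416, -0.62360565],
       [ 0.88317133,  0.37571552, -0.28079574,  0.03843804],
       [ 0.25885682,  0.10881509,  0.95976686, -0.38952532],
       [ 0.        ,  0.        ,  0.        ,  1.        ]])}
```

View pics/a_scene.png

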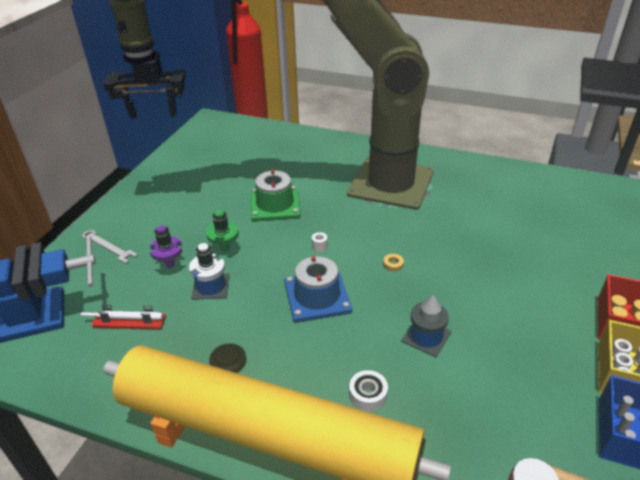

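View pics/a_top.png

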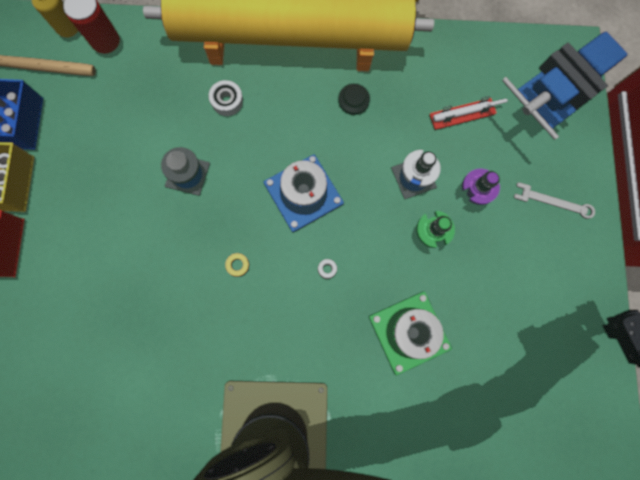

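View pics/a_wrist.png

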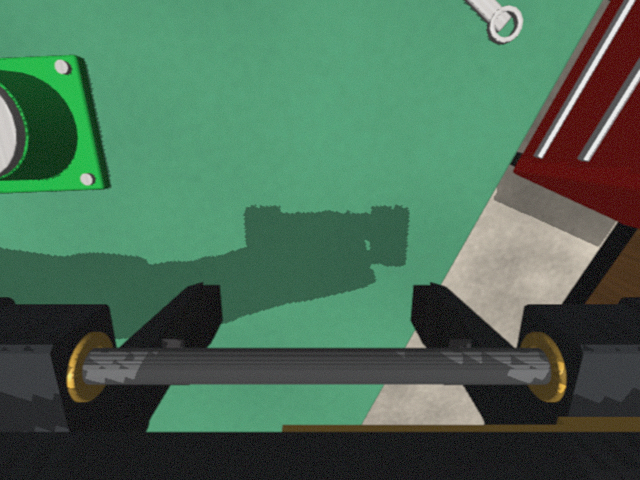

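```bash
python3 - <<'E'
import cv2,numpy as np
t=cv2.imread("pics/a_top.png"); s=cv2.imread("pics/a_scene.png")
a=cv2.resize(t[135:205,380:460],(400,350),interpolation=cv2.INTER_CUBIC)
b=cv2.resize(t[150:240,255:350],None,fx=4,fy=4,interpolation=cv2.INTER_CUBIC)[:350,:400]
c=cv2.resize(s[235:305,180:240],(300,350),interpolation=cv2.INTER_CUBIC)
d=cv2.resize(s[250:320,275:355],(400,350),interpolation=cv2.INTER_CUBIC)
def pad(x):return cv2.copyMakeBorder(x,0,300-min(300,x.shape[0]),0,400-x.shape[1],0)[:300]
f=lambda x:cv2.resize(x,None,fx=300/350,fy=300/350)
o=np.vstack([np.hstack([pad(f(a)),pad(f(b))]),np.hstack([pad(f(c)),pad(f(d))])])
cv2.imwrite("pics/b.png",o)
E
```

```text
(no output)
```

View pics/b.png

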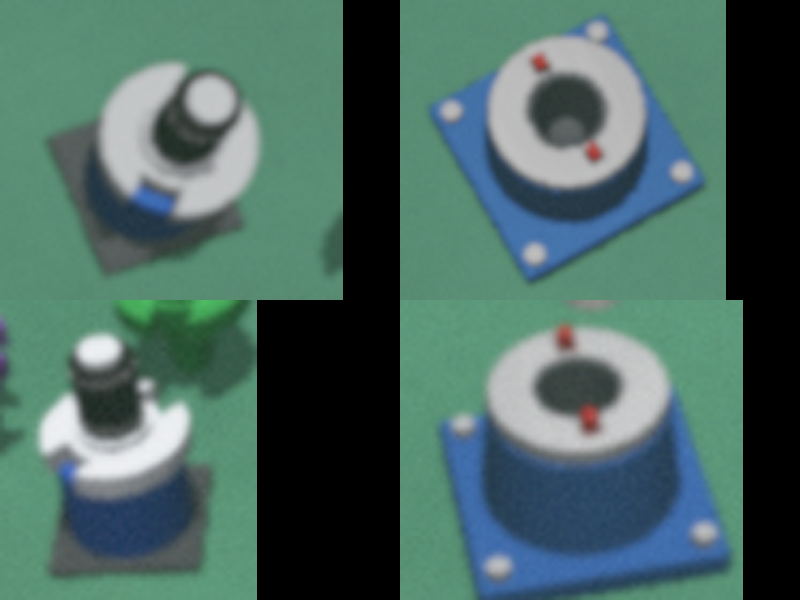

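```bash
cat > h.py <<'E'
import numpy as np,cv2
def ray(cm,px):
    f=240/np.tan(np.radians(cm["vfov"])/2); W=cm["world_to_cam"]
    d=np.array([(px[0]-cm["cx"])/f,-(px[1]-cm["cy"])/f,-1]); R=W[:3,:3]
    return -R.T@W[:3,3], R.T@d
def onz(cm,px,z):
    o,d=ray(cm,px); return o+d*(z-o[2])/d[2]
def proj(cm,P):
    f=240/np.tan(np.radians(cm["vfov"])/2); c=cm["world_to_cam"]@np.append(P,1)
    return np.array([cm["cx"]+f*c[0]/-c[2],cm["cy"]-f*c[1]/-c[2]])
def tri(c1,p1,c2,p2):
    o1,d1=ray(c1,p1);o2,d2=ray(c2,p2);d1/=np.linalg.norm(d1);d2/=np.linalg.norm(d2)
    A=np.stack([d1,-d2],1);s=np.linalg.lstsq(A,o2-o1,rcond=None)[0]
    a=o1+d1*s[0];b=o2+d2*s[1];return (a+b)/2,np.linalg.norm(a-b)
def blobs(m,off=(0,0),amin=5):
    n,l,st,c=cv2.connectedComponentsWithStats(m.astype(np.uint8),connectivity=4)
    return [(st[i,4],(c[i]+off).round(2),(st[i,:4]+[off[0],off[1],0,0])) for i in range(1,n) if st[i,4]>=amin]
E
python3 - <<'E'
from h import *
T=cv2.imread("pics/a_top.png").astype(int); S=cv2.imread("pics/a_scene.png").astype(int)
def show(I,x0,y0,x1,y1,fn,name,amin=5):
    C=I[y0:y1,x0:x1]; m=fn(C[...,2],C[...,1],C[...,0])
    for b in blobs(m,(x0,y0),amin): print(name,b)
red=lambda r,g,b:(r>g+40)&(r>b+40)
wh=lambda r,g,b:(r>140)&(abs(r-g)<35)&(abs(b-g)<35)
blu=lambda r,g,b:(b>r+70)&(b>g+30)
show(T,255,150,350,240,red,"Tdog"); show(S,275,250,355,320,red,"Sdog")
show(T,380,135,460,205,wh,"Tarb"); show(S,180,235,240,305,wh,"Sarb")
show(T,255,150,350,240,wh,"Tnose"); show(S,275,250,355,320,wh,"Snose")
show(T,380,135,460,205,blu,"Tnotch",3);
E
```

```text
Tdog (np.int32(13), array([295.38, 167.54]), array([294, 166,   4,   4]))
Tdog (np.int32(13), array([311.08, 193.85]), array([310, 192,   4,   5]))
Sdog (np.int32(11), array([313., 258.]), array([312, 256,   3,   5]))
Sdog (np.int32(17), array([318.59, 276.71]), array([317, 275,   4,   5]))
Tarb (np.int32(602), array([419.63, 168.5 ]), array([403, 150,  37,  35]))
Tarb (np.int32(97), array([428.82, 157.75]), array([424, 153,  11,  11]))
Sarb (np.int32(65), array([202.48, 246.18]), array([198, 243,  10,   8]))
Sarb (np.int32(416), array([206.37, 267.54]), array([189, 257,  36,  21]))
Tnose (np.int32(1115), array([303.18, 181.74]), array([281, 157,  45,  47]))
Tnose (np.int32(23), array([269.43, 181.83]), array([267, 180,   6,   5]))
Tnose (np.int32(25), array([336.72, 199.6 ]), array([334, 197,   6,   6]))
Tnose (np.int32(28), array([293.79, 223.5 ]), array([291, 221,   6,   6]))
Snose (np.int32(712), array([316.17, 270.87]), array([295, 256,  43,  30]))
Snose (np.int32(14), array([289.29, 278.14]), array([287, 277,   5,   4]))
Snose (np.int32(15), array([345.67, 303.73]), array([344, 302,   5,   4]))
Snose (np.int32(18), array([297.22, 311.5 ]), array([295, 310,   5,   4]))
Tnotch (np.int32(35), array([415.17, 181.57]), array([411, 179,   9,   6]))
```

```bash
python3 - <<'E'
from h import *
from plant import vision
t=vision.camera_model("top"); s=vision.camera_model("scene")
p,e=tri(t,(428.82,157.75),s,(202.48,246.18)); print("stub",p,e)
for a,b in (((295.38,167.54),(313,257.5)),((311.08,193.85),(318.59,276.2))): 
    print("dog",tri(t,a,s,b), onz(t,a,.093))
A=onz(t,(295.38,167.54),.092);B=onz(t,(311.08,193.85),.092);print("sp",(A+B)/2,np.linalg.norm(A-B),np.degrees(np.arctan2(*(A-B)[1::-1])))
T=cv2.imread("pics/a_top.png").astype(int);C=T[150:240,255:350];r,g,b=C[...,2],C[...,1],C[...,0]
m=((r>140)&(abs(r-g)<35)&(abs(b-g)<35)).astype(np.uint8)
c=max(cv2.findContours(m,0,1)[0],key=cv2.contourArea);h=cv2.convexHull(c)
e=cv2.fitEllipse(h);px=np.array(e[0])+[255,150];print("nose ell",px,e[1],onz(t,px,.085))
C=T[135:205,380:460];r,g,b=C[...,2],C[...,1],C[...,0]
m=((r>140)&(abs(r-g)<35)&(abs(b-g)<35)).astype(np.uint8)
c=max(cv2.findContours(m,0,1)[0],key=cv2.contourArea);h=cv2.convexHull(c)
e=cv2.fitEllipse(h);px=np.array(e[0])+[380,135];
for z in (.069,.075):
  F=onz(t,px,z); N=onz(t,(415.17,181.57),z-.012); print("flange",px,e[1],F,N,np.degrees(np.arctan2(*(N-F)[1::-1])))
for z in (.123,.129): print("stub at",z,onz(t,(428.82,157.75),z),onz(s,(202.48,246.18),z))
E
```

```text
stub [ 0.54429537 -0.28485332  0.12414994] 0.0003231947757961274
dog (array([ 0.51271916, -0.0326086 ,  0.13580602]), np.float64(0.015345868619947575)) [ 0.52534517 -0.02420111  0.093     ]
dog (array([ 0.4815839 , -0.05003796,  0.05140498]), np.float64(0.015975210257835215)) [ 0.47192845 -0.05715152  0.093     ]
sp [ 0.4989592  -0.04066947  0.092     ] 0.06283725909315398 31.66859570125437
nose ell [303.56287003 180.88446426] (43.87637710571289, 47.4826774597168) [ 0.50070131 -0.04139014  0.085     ]
flange [421.31769943 167.15653229] (33.83629608154297, 37.66669464111328) [ 0.54458579 -0.28485651  0.069     ] [ 0.51680436 -0.27461065  0.057     ] 159.75591211067547
flange [421.31769943 167.15653229] (33.83629608154297, 37.66669464111328) [ 0.54238441 -0.28319007  0.075     ] [ 0.51482478 -0.27303779  0.063     ] 159.77747135752867
stub at 0.123 [ 0.54467819 -0.28503316  0.123     ] [ 0.54312757 -0.28587383  0.123     ]
stub at 0.129 [ 0.54232837 -0.28325356  0.129     ] [ 0.54913815 -0.28152414  0.129     ]
```

```bash
cat >> h.py <<'E'
from scipy.spatial.transform import Rotation as Ro
def delta(st,P,yaw=None):
    """scaled row for target TCP P with tool down, tool x at yaw(deg)"""
    R=Ro.from_quat(st["eef_rot"]); d=R.inv().apply(np.array(P)-st["tool_pos"])
    if yaw is None: yaw=curyaw(st)
    c,s=np.cos(np.radians(yaw)),np.sin(np.radians(yaw))
    Rt=Ro.from_matrix(np.array([[c,s,0],[s,-c,0],[0,0,-1.]]))
    v=(R.inv()*Rt).as_rotvec()
    return (d/.3).round(4),(v/np.pi).round(4),"mm",np.linalg.norm(d)*1000,"deg",np.degrees(np.linalg.norm(v))
def curyaw(st):
    x=Ro.from_quat(st["eef_rot"]).apply([1,0,0]);return np.degrees(np.arctan2(x[1],x[0]))
E
python3 - <<'E'
from h import *
from plant import vision,get_state
t=vision.camera_model("top"); s=vision.camera_model("scene");w=vision.camera_model("wrist")
st=get_state()
W=w["world_to_cam"];print("cam in tool",Ro.from_quat(st["eef_rot"]).inv().apply(-W[:3,:3].T@W[:3,3]-st["tool_pos"]))
print("purple",tri(t,(489,178),s,(162,232)),"green",tri(t,(443,224),s,(220,213)))
print(curyaw(st),delta(st,(.53,-.285,.25)), delta(st,(.544,-.285,.22),-67))
for P in ((.53,-.285,.25),):
  # predicted wrist view of arbor
  W2=W.copy();W2[:3,3]=W[:3,3]-W[:3,:3]@(np.array(P)-st["tool_pos"]); 
  c=dict(w,world_to_cam=W2)
  print(proj(c,(.544,-.285,.069)),proj(c,(.544,-.285,.123)))
E
```

```text
cam in tool [-0.0006378  -0.07257172 -0.15051064]
purple (array([ 0.51299884, -0.40936849,  0.10765491]), np.float64(0.00037917562595639846)) green (array([ 0.4145345 , -0.31176561,  0.11517852]), np.float64(7.963856354822515e-05))
-66.97295645915742 (array([-0.5165, -1.2546, -0.0544]), array([0.    , 0.0004, 0.    ]), 'mm', np.float64(407.36514495201425), 'deg', np.float64(0.07485960980331148)) (array([-0.4982, -1.2976,  0.0456]), array([0.    , 0.0004, 0.0002]), 'mm', np.float64(417.20086007721955), 'deg', np.float64(0.07959604961804287))
[322.62649808 204.55901056] [323.74309687 216.32408243]
```

Request:
play_rows:
  deltas:
    - [[-1, -0.4, -0.98, -0.05, 0, 0, 0], [-1, -0.4, -0.98, -0.05, 0, 0, 0], [-1, -0.4, -0.98, -0.05, 0, 0, 0], [-1, -0.4, -0.98, -0.05, 0, 0, 0], [-1, -0.4, -0.98, -0.05, 0, 0, 0]]

```text
clock: 0.78
tool_pos: [0.4651, -0.3517, 0.2484]
eef_rot: [0.834, -0.552, -0.001, -0.0]
contact_force: [1.2, -0.5, -0.0]
opening: 0.998
```

```bash
python3 - <<'E'
from h import *
from plant import vision,get_state
st=get_state();print(st["tool_pos"],st["q"],delta(st,(.53,-.285,.25),-67))
E
```

```text
[ 0.46508379 -0.35171401  0.24835337] [ 0.66878767  0.61528872 -0.16978055  1.6787184   0.12817218  0.85985793
 -0.7233998 ] (array([-0.1201, -0.2861, -0.0054]), array([0.0001, 0.0005, 0.0001]), 'mm', np.float64(93.09986736486188), 'deg', np.float64(0.08976551673852866))
```

Request:
play_rows:
  deltas:
    - [[-1, -0.12, -0.285, -0.005, 0, 0, 0], [-1, -0.12, -0.285, -0.005, 0, 0, 0], [-1, -0.12, -0.285, -0.005, 0, 0, 0]]

```text
clock: 1.15
tool_pos: [0.5319, -0.2816, 0.2496]
eef_rot: [0.836, -0.549, -0.001, -0.001]
contact_force: [-0.6, -0.1, -0.1]
opening: 1.002
```

```bash
python3 - <<'E'
from h import *
from plant import vision,get_state
st=get_state();w=vision.camera_model("wrist");I=vision.snapshot("wrist")[:,:,::-1];cv2.imwrite("pics/w1.png",I)
import pickle;pickle.dump((st,w),open("w1.pkl","wb"))
print(st["tool_pos"],st["qd"].round(3),proj(w,(.544,-.285,.069)),proj(w,(.544,-.285,.123)))
E
```

```text
[ 0.53187526 -0.28160297  0.24957315] [ 0.06  -0.009  0.067  0.022  0.02   0.008  0.017] [325.41698547 208.07376806] [326.93658669 220.36480154]
```

View pics/w1.png

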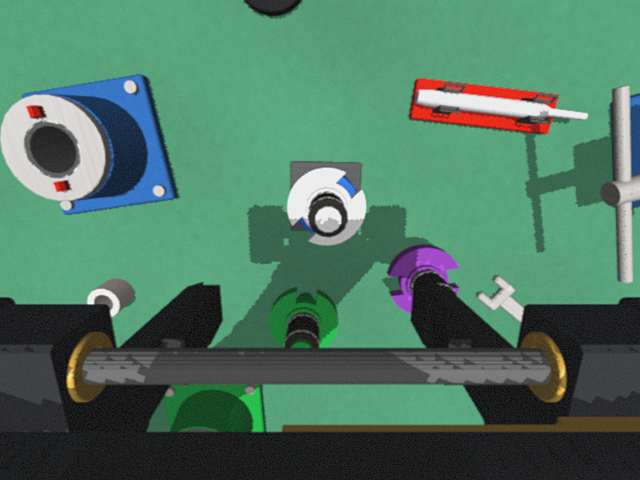

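```bash
python3 - <<'E'
from h import *
import pickle
st,w=pickle.load(open("w1.pkl","rb"))
I=cv2.imread("pics/w1.png").astype(int);r,g,b=I[...,2],I[...,1],I[...,0]
def reg(m,x0,y0,x1,y1,a=8):
    for q in blobs(m[y0:y1,x0:x1],(x0,y0),a): print(q)
print("blue");reg((b>r+50)&(b>g+15),280,160,375,250)
print("red");reg((r>g+60)&(r>b+60),0,90,115,210)
print("white");reg((r>130)&(abs(r-g)<30)&(abs(b-g)<30),280,160,375,250)
C=I[160:250,280:375];r,g,b=C[...,2],C[...,1],C[...,0]
cv2.imwrite("pics/w1z.png",cv2.resize(C.astype(np.uint8),None,fx=6,fy=6,interpolation=cv2.INTER_CUBIC))
m=(((r>130)&(abs(r-g)<30)&(abs(b-g)<30))|((b>r+50)&(b>g+15))).astype(np.uint8)
c=max(cv2.findContours(m,0,1)[0],key=cv2.contourArea);e=cv2.fitEllipse(cv2.convexHull(c));px=np.array(e[0])+[280,160]
print("flange",px,e[1],onz(w,px,.069))
A=onz(w,(36,112),.095);
E
```

```text
blue
(np.int32(182), array([346.84, 185.52]), array([337, 177,  19,  20]))
(np.int32(80), array([305.23, 225.01]), array([299, 217,  15,  16]))
red
(np.int32(140), array([ 33.36, 111.01]), array([ 26, 105,  16,  13]))
(np.int32(115), array([ 59.78, 185.9 ]), array([ 53, 181,  14,  11]))
white
(np.int32(2875), array([325.2 , 201.43]), array([287, 167,  79,  78]))
(np.int32(542), array([327.88, 218.7 ]), array([315, 206,  27,  26]))
flange [326.10402679 205.72050095] (77.86946868896484, 78.85417938232422) [ 0.54637483 -0.28467911  0.069     ]
```

View pics/w1z.png

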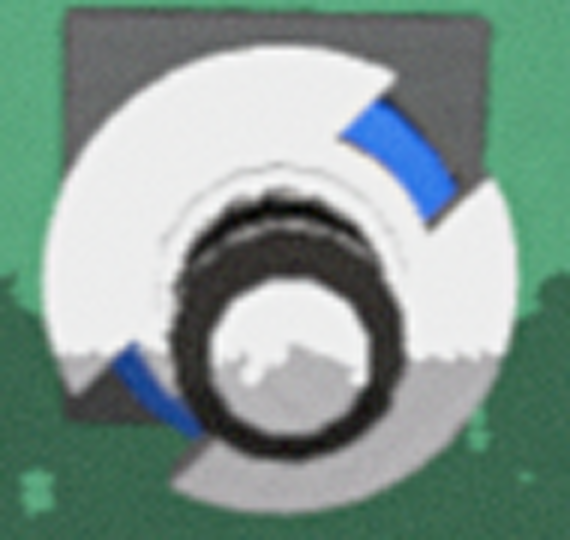

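```bash
python3 - <<'E'
from h import *
import pickle
from plant import get_state,vision
st,w=pickle.load(open("w1.pkl","rb"))
P=[onz(w,p,.069) for p in ((345.8,172.5),(362,190),(292,226.3),(308.7,241.7))]
print(np.linalg.norm(P[0]-P[1]),np.linalg.norm(P[2]-P[3]))
a=(P[0]+P[1])/2;b=(P[2]+P[3])/2;d=a-b;print("arb",(a+b)/2,np.linalg.norm(d),np.degrees(np.arctan2(d[1],d[0])))
print("stub",onz(w,(327.9,217.6),.123))
A=onz(w,(33.9,111),.092);B=onz(w,(60.3,186),.092);d=A-B;print("sp",(A+B)/2,np.linalg.norm(d),np.degrees(np.arctan2(d[1],d[0])))
s=get_state();print(s["tool_pos"],curyaw(s))
T=vision.camera_model("top")
E
```

```text
0.022854667868150255 0.022721330378035573
arb [ 0.54429293 -0.28612157  0.069     ] 0.07303297984899039 -21.433309514846545
stub [ 0.54642904 -0.28478659  0.123     ]
sp [ 0.49929339 -0.04208358  0.092     ] 0.06317665768339248 31.760936394956662
[ 0.52992197 -0.2842887   0.24950595] -66.84883250517707
```

```bash
python3 - <<'E'
from h import *
from plant import get_state
s=get_state();print(delta(s,(.545,-.285,.16),-67));print(delta(s,(.545,-.285,.097),-67))
E
```

```text
(array([ 0.0225, -0.0456,  0.2983]), array([0.0003, 0.0006, 0.0008]), 'mm', np.float64(90.76986455751093), 'deg', np.float64(0.19802270994005572))
(array([ 0.023 , -0.0458,  0.5083]), array([0.0003, 0.0006, 0.0008]), 'mm', np.float64(153.2511604825567), 'deg', np.float64(0.19802270994005572))
```

Request:
play_rows:
  deltas:
    - [[-1, 0.0225, -0.0456, 0.15, 0.0003, 0.0006, 0], [-1, 0.0225, -0.0456, 0.29, 0.0003, 0.0006, 0], [-1, 0.0225, -0.0456, 0.42, 0.0003, 0.0006, 0], [-1, 0.023, -0.0458, 0.508, 0.0003, 0.0006, 0], [-1, 0.023, -0.0458, 0.508, 0.0003, 0.0006, 0]]

```text
clock: 1.82
tool_pos: [0.5419, -0.2865, 0.0951]
eef_rot: [0.834, -0.552, -0.003, 0.001]
contact_force: [-0.8, 0.4, 0.9]
opening: 1.0
```

```bash
python3 - <<'E'
from h import *
from plant import get_state,vision
s=get_state();print(s["tool_pos"],s["contact_force"],delta(s,(.545,-.285,.097),-67))
cv2.imwrite("pics/w2.png",vision.snapshot("wrist")[:,:,::-1])
E
```

```text
[ 0.54186653 -0.2865108   0.09514288] [-0.83803491  0.44000526  0.89641195] (array([-0.0006, -0.0116, -0.0062]), array([ 0.0015,  0.0009, -0.    ]), 'mm', np.float64(3.9433520964994195), 'deg', np.float64(0.3199697828824806))
```

View pics/w2.png

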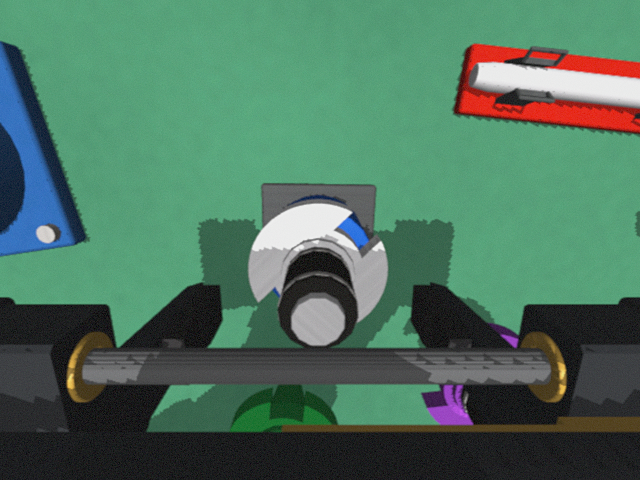

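Request:
play_rows:
  deltas:
    - [[-1, 0, -0.0116, -0.006, 0.0015, 0.001, 0], [-1, 0, -0.0116, -0.006, 0.0015, 0.001, 0], [1, 0, -0.0116, -0.006, 0.0015, 0.001, 0], [1, 0, -0.0116, -0.006, 0.0015, 0.001, 0], [1, 0, -0.0116, -0.006, 0.0015, 0.001, 0]]
  force: 45

```text
clock: 2.5
tool_pos: [0.5466, -0.2853, 0.0986]
eef_rot: [0.834, -0.552, 0.002, -0.0]
contact_force: [0.2, -0.6, -0.4]
opening: 0.682
```

Request:
play_rows:
  deltas:
    - [[1, 0, 0, 0, 0, 0, 0], [1, 0, 0, 0, 0, 0, 0], [1, 0, 0, 0, 0, 0, 0]]

```text
clock: 2.88
tool_pos: [0.5466, -0.2853, 0.0986]
eef_rot: [0.834, -0.552, 0.002, -0.0]
contact_force: [-0.6, -1.4, -0.2]
opening: 0.373
```

```bash
python3 - <<'E'
from h import *
from plant import get_state,vision
s=get_state();print(s["tool_pos"],s["contact_force"],s["opening"],curyaw(s),delta(s,s["tool_pos"]+[0,0,.11],-67))
E
```

```text
[ 0.54659856 -0.28532345  0.09856869] [-0.55346539 -1.39578282 -0.24351197] 0.3734965398082991 -66.98532641047694 (array([ 0.0009, -0.0009, -0.3667]), array([-0.0008, -0.0008,  0.0001]), 'mm', np.float64(110.0), 'deg', np.float64(0.20811128403123286))
```

Request:
play_rows:
  deltas:
    - [[1, 0, 0, 0, 0, 0, 0], [1, 0, 0, -0.05, 0, 0, 0], [1, 0, 0, -0.12, 0, 0, 0], [1, 0, 0, -0.22, 0, 0, 0], [1, 0, 0, -0.33, 0, 0, 0]]

```text
clock: 3.5
tool_pos: [0.5453, -0.2848, 0.1982]
eef_rot: [0.834, -0.552, 0.001, -0.0]
contact_force: [1.5, -0.3, -5.7]
opening: 0.376
```

Request:
play_rows:
  deltas:
    - [[1, 0, 0, -0.07, 0, 0, 0], [1, 0, 0, -0.12, 0, 0, 0], [1, 0, 0, -0.12, 0, 0, 0]]

```text
clock: 3.88
tool_pos: [0.5456, -0.2849, 0.2352]
eef_rot: [0.834, -0.552, 0.001, -0.0]
contact_force: [-0.0, -0.5, -5.4]
opening: 0.369
```

```bash
python3 - <<'E'
from h import *
from plant import get_state,vision
s=get_state();print(s["tool_pos"],s["contact_force"],s["opening"],curyaw(s),delta(s,(.5,-.0415,.235),-67+53.1))
for n in("wrist","scene"):cv2.imwrite(f"pics/{n}3.png",vision.snapshot(n)[:,:,::-1])
E
```

```text
[ 0.54557802 -0.2849243   0.23515266] [-0.04727306 -0.51570369 -5.44817925] 0.36914794761929726 -66.98402917953621 (array([-8.062e-01, -1.774e-01, -8.000e-04]), array([-0.0003, -0.001 , -0.2949]), 'mm', np.float64(247.65453732038193), 'deg', np.float64(53.08416216951723))
```

View pics/wrist3.png

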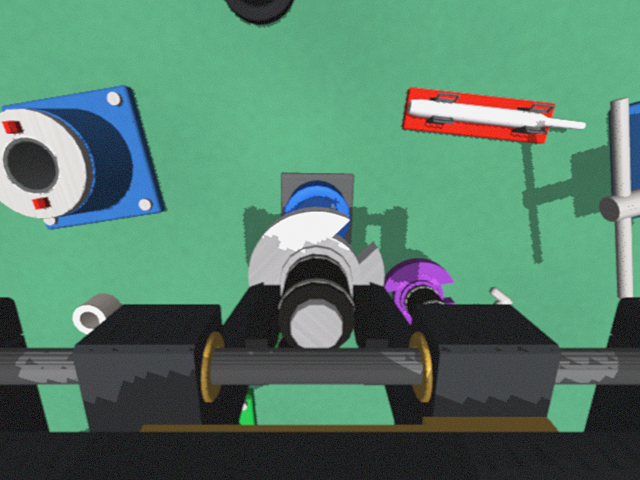

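View pics/scene3.png

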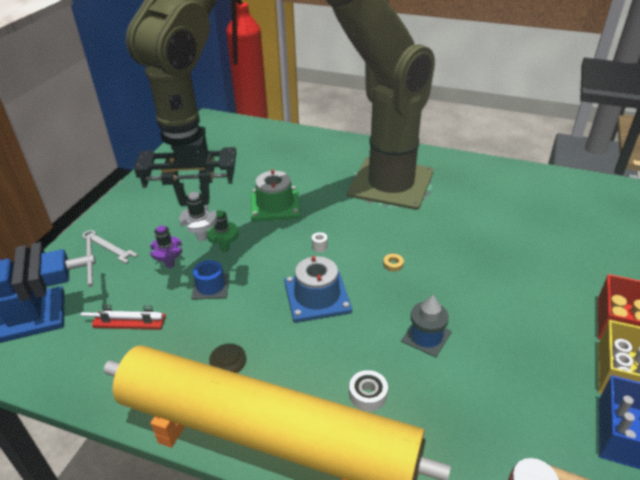

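```bash
python3 - <<'E'
import cv2
I=cv2.imread("pics/wrist3.png")[200:355,235:400]
cv2.imwrite("pics/w3z.png",cv2.resize(I,None,fx=3.85,fy=3.85,interpolation=cv2.INTER_CUBIC))
E
```

```text
(no output)
```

View pics/w3z.png

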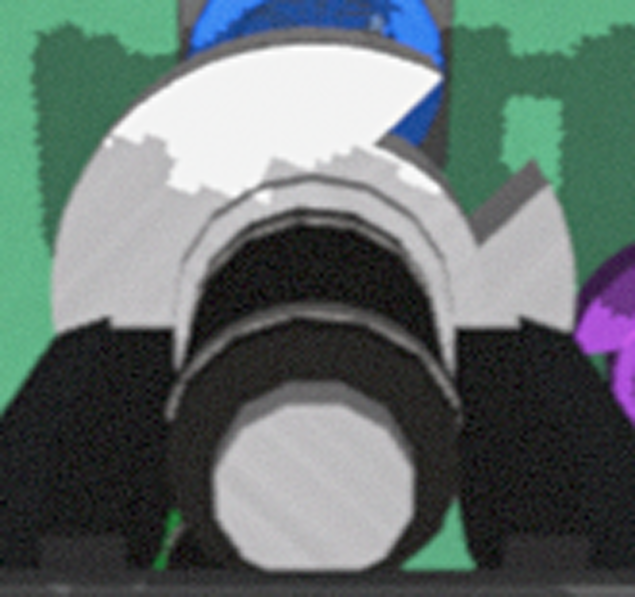

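```bash
cat > m3.py <<'E'
from h import *
from plant import get_state,vision
s=get_state();w=vision.camera_model("wrist");R=Ro.from_quat(s["eef_rot"])
def tool(px,zt): # intersect ray with tool plane z=zt
    o,d=ray(w,px);o=R.inv().apply(o-s["tool_pos"]);d=R.inv().apply(d);return o+d*(zt-o[2])/d[2]
E
python3 - <<'E'
from m3 import *
f=lambda p:np.array(p)/3.85+[235,200]-.37
pts=[(110,140),(180,78),(250,48),(318,42),(390,52),(443,75),(540,162),(568,225),(576,270),(54,265),(60,220)]
for zt in(.0296,.027,.032):
  Q=np.array([tool(f(p),zt)[:2] for p in pts])
  A=np.c_[2*Q,np.ones(len(Q))];c=np.linalg.lstsq(A,(Q**2).sum(1),rcond=None)[0];rr=np.sqrt(c[2]+c[:2]@c[:2])
  m=(Q[5]+Q[6])/2-c[:2];print(zt,"c",c[:2]*1e3,"r",rr*1e3,"notch ang tool",np.degrees(np.arctan2(m[1],m[0])),"w",np.linalg.norm(Q[5]-Q[6]),"res",np.abs(np.linalg.norm(Q-c[:2],axis=1)-rr).max())
print("stub",tool(f((315,487)),-.0244)*1e3,[np.linalg.norm(tool(f((214,487)),-.0244)-tool(f((415,487)),-.0244))])
E
```

```text
0.0296 c [-0.47065851  1.11260959] r 38.001866603242085 notch ang tool -47.66939936268784 w 0.01880049314463215 res 0.0005136162219927937
0.027 c [-0.47316845  0.04907642] r 37.45334504217794 notch ang tool -47.66939936268784 w 0.018529125531137357 res 0.0005062026500539038
0.032 c [-0.46834164  2.09433253] r 38.508194198070505 notch ang tool -47.66939936268785 w 0.01905098632631965 res 0.0005204595191671477
stub [ -0.48435007   0.3722973  -24.4       ] [np.float64(0.021355126323081487)]
```

```bash
python3 - <<'E'
from m3 import *
f=lambda p:np.array(p)/3.85+[235,200]-.37
a=tool(f((443,75)),.0296)[:2];b=tool(f((550,184)),.0296)[:2];c=np.array([-.00047,.0011])
print(np.linalg.norm(a-b),np.linalg.norm(a-c),np.linalg.norm(b-c));m=(a+b)/2-c;print(np.degrees(np.arctan2(m[1],m[0])))
E
```

```text
0.02217826379069923 0.03783424232624032 0.03769822237864473
-44.9994861167949
```

```bash
python3 - <<'E'
from m3 import *
print(delta(s,(.479,-.129,.225),-13.3))
E
```

```text
(array([-0.5624, -0.0018,  0.0283]), array([ 1.000e-04,  2.000e-04, -2.982e-01]), 'mm', np.float64(168.9278844551138), 'deg', np.float64(53.67579855415869))
```

Request:
play_rows:
  deltas:
    - [[1, -0.08, 0, 0.005, 0, 0, -0.045], [1, -0.2, 0, 0.01, 0, 0, -0.1], [1, -0.32, 0, 0.015, 0, 0, -0.155], [1, -0.44, 0, 0.02, 0, 0, -0.21], [1, -0.53, -0.002, 0.028, 0, 0, -0.265]]

```text
clock: 4.6
tool_pos: [0.4814, -0.1363, 0.2242]
eef_rot: [0.986, -0.164, -0.002, -0.0]
contact_force: [0.3, -0.6, -5.2]
opening: 0.375
```

```bash
python3 - <<'E'
from m3 import *
print(s["tool_pos"],delta(s,(.479,-.129,.225),-13.3))
E
```

```text
[ 0.48144563 -0.13629981  0.22419607] (array([-0.0156, -0.0204, -0.0026]), array([-0.0001,  0.001 , -0.031 ]), 'mm', np.float64(7.740454493849583), 'deg', np.float64(5.584441245477659))
```

Request:
play_rows:
  deltas:
    - [[1, -0.0156, -0.0204, -0.0026, 0, 0.001, -0.031], [1, -0.0156, -0.0204, -0.0026, 0, 0.001, -0.031], [1, -0.0156, -0.0204, -0.0026, 0, 0.001, -0.031]]

```text
clock: 4.97
tool_pos: [0.4791, -0.1298, 0.2246]
eef_rot: [0.993, -0.117, -0.0, 0.0]
contact_force: [-0.1, -0.7, -5.6]
opening: 0.373
```

```bash
python3 - <<'E'
from m3 import *
import pickle
print(s["tool_pos"],curyaw(s),s["qd"].round(3))
I=vision.snapshot("wrist")[:,:,::-1];cv2.imwrite("pics/w4.png",I)
pickle.dump((s,w),open("w4.pkl","wb"))
E
```

```text
[ 0.47906219 -0.12983061  0.22460376] -13.46666423501733 [ 0.002 -0.     0.004 -0.008 -0.001  0.002  0.004]
```

View pics/w4.png

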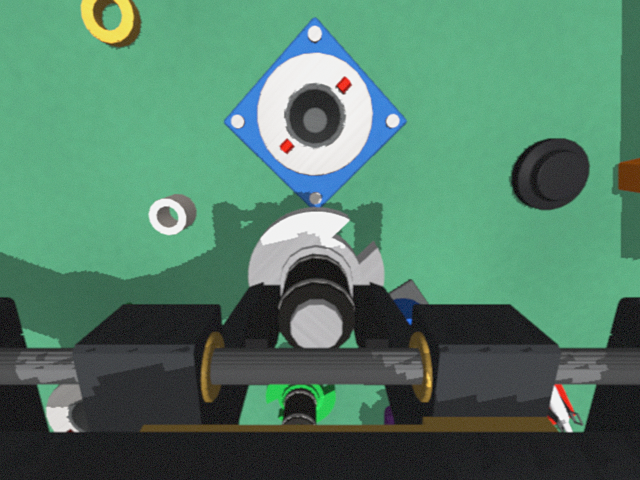

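```bash
python3 - <<'E'
from h import *
import pickle
s,w=pickle.load(open("w4.pkl","rb"));R=Ro.from_quat(s["eef_rot"])
I=cv2.imread("pics/w4.png").astype(int);r,g,b=I[...,2],I[...,1],I[...,0]
x0,y0,x1,y1=220,10,410,203
m=(r>g+60)&(r>b+60);D=[q for q in blobs(m[y0:y1,x0:x1],(x0,y0),8)];print(D)
wh=((r>150)&(abs(r-g)<30)&(abs(b-g)<30)).astype(np.uint8)[y0:y1,x0:x1]
c=max(cv2.findContours(wh,0,1)[0],key=cv2.contourArea);e=cv2.fitEllipse(cv2.convexHull(c));px=np.array(e[0])+[x0,y0]
print("nose",px,e[1],onz(w,px,.085))
hull=cv2.convexHull(c).reshape(-1,2)+[x0,y0]; Q=np.array([onz(w,p,.085)[:2] for p in hull]);A=np.c_[2*Q,np.ones(len(Q))];cc=np.linalg.lstsq(A,(Q**2).sum(1),rcond=None)[0];print("circ",cc[:2],np.sqrt(cc[2]+cc[:2]@cc[:2]))
P=[onz(w,d[1],.092) for d in D];d=P[0]-P[1];print("dogs",(P[0]+P[1])/2,np.linalg.norm(d),np.degrees(np.arctan2(d[1],d[0])))
for n in range(2): 
  t=R.inv().apply(P[n]-s["tool_pos"]);print(t)
t=R.inv().apply(P[0]-P[1]);print("dog ang tool",np.degrees(np.arctan2(t[1],t[0])))
# bolts check: foot bolts
B=[(315,33.5),(237,121),(393,121),(316,199)]
print([onz(w,p,.012)[:2].round(4) for p in B],np.mean([onz(w,p,.012)[:2] for p in B],axis=0))
E
```

```text
[(np.int32(142), array([343.75,  84.04]), array([337,  77,  14,  16])), (np.int32(122), array([286.07, 145.89]), array([280, 139,  14,  14]))]
nose [314.34270477 113.52388763] (115.03986358642578, 121.88511657714844) [ 0.49918393 -0.03889283  0.085     ]
circ [ 0.49869029 -0.04093738] 0.045331357437187456
dogs [ 0.49865434 -0.04088764  0.092     ] 0.06317986544834454 31.76590154469041
[ 0.02062615 -0.11350308  0.13258486]
[-0.02386705 -0.0686472   0.13260304]
dog ang tool -45.232565894275865
[array([0.5169, 0.034 ]), array([ 0.4237, -0.0227]), array([ 0.5742, -0.0588]), array([ 0.4818, -0.1167])] [ 0.49915133 -0.04105095]
```

```bash
python3 - <<'E'
from m3 import *
print(delta(s,(.4994,-.0402,.225),-13.4))
E
```

```text
(array([-0.0039, -0.3065, -0.0012]), array([ 0.    ,  0.    , -0.0003]), 'mm', np.float64(91.96622816457368), 'deg', np.float64(0.05884604018206852))
```

Request:
play_rows:
  deltas:
    - [[1, -0.001, -0.1, 0, 0, 0, 0], [1, -0.003, -0.22, 0, 0, 0, 0], [1, -0.004, -0.3065, -0.001, 0, 0, 0], [1, -0.004, -0.3065, -0.001, 0, 0, 0], [1, -0.004, -0.3065, -0.001, 0, 0, 0]]

```text
clock: 5.65
tool_pos: [0.4992, -0.0415, 0.2247]
eef_rot: [0.993, -0.118, -0.0, 0.001]
contact_force: [0.3, 0.3, -5.9]
opening: 0.37
```

```bash
python3 - <<'E'
from m3 import *
print(s["tool_pos"],delta(s,(.4994,-.0402,.165),-13.4))
E
```

```text
[ 0.49920552 -0.04146162  0.22474365] (array([-0.0003, -0.0045,  0.1991]), array([ 0.0004,  0.0002, -0.0009]), 'mm', np.float64(59.757289680052516), 'deg', np.float64(0.18759029667379765))
```

Request:
play_rows:
  deltas:
    - [[1, 0, -0.0045, 0.05, 0, 0, 0], [1, 0, -0.0045, 0.12, 0, 0, 0], [1, 0, -0.0045, 0.18, 0, 0, 0], [1, 0, -0.0045, 0.2, 0, 0, 0], [1, 0, -0.0045, 0.2, 0, 0, 0]]

```text
clock: 6.28
tool_pos: [0.4992, -0.0407, 0.1642]
eef_rot: [0.993, -0.118, -0.001, 0.001]
contact_force: [-0.4, -0.3, -6.0]
opening: 0.371
```

```bash
python3 - <<'E'
from m3 import *
print(s["tool_pos"],s["contact_force"],delta(s,(.4994,-.0402,.140),-13.4))
for n in("wrist","scene"):cv2.imwrite(f"pics/{n}5.png",vision.snapshot(n)[:,:,::-1])
E
```

```text
[ 0.49918733 -0.04067449  0.16419775] [-0.36200917 -0.33513753 -5.97478289] (array([ 0.0004, -0.0019,  0.0807]), array([ 0.0006,  0.0005, -0.0012]), 'mm', np.float64(24.20333746126488), 'deg', np.float64(0.2506994820107603))
```

View pics/wrist5.png

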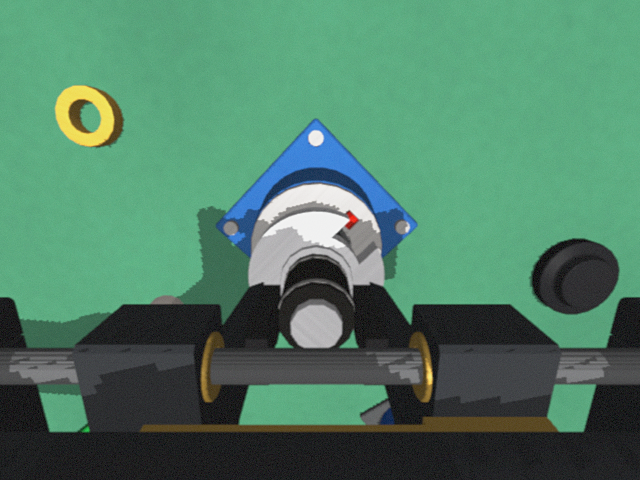

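View pics/scene5.png

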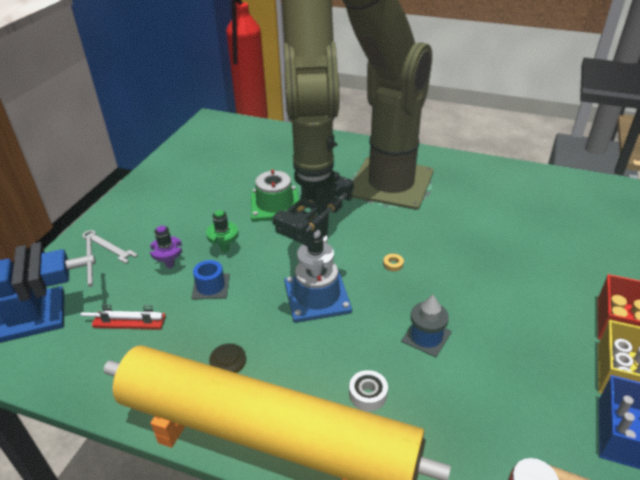

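Request:
play_rows:
  deltas:
    - [[1, 0.0004, -0.0019, 0.02, 0.0006, 0.0005, 0], [1, 0.0004, -0.0019, 0.045, 0.0006, 0.0005, 0], [1, 0.0004, -0.0019, 0.07, 0.0006, 0.0005, 0], [1, 0.0004, -0.0019, 0.08, 0.0006, 0.0005, 0], [1, 0.0004, -0.0019, 0.08, 0.0006, 0.0005, 0]]

```text
clock: 7.0
tool_pos: [0.5, -0.0398, 0.1408]
eef_rot: [0.993, -0.118, 0.001, -0.0]
contact_force: [0.5, -0.5, -6.1]
opening: 0.37
```

```bash
python3 - <<'E'
from m3 import *
print(s["tool_pos"],s["contact_force"],s["moment"],delta(s,(.4994,-.0402,.1295),-13.4))
for n in("wrist",):cv2.imwrite(f"pics/{n}6.png",vision.snapshot(n)[:,:,::-1])
E
```

```text
[ 0.50002321 -0.03984934  0.14075117] [ 0.47543909 -0.54447089 -6.07171339] [-0.06854142 -0.09130679 -0.00219285] (array([-0.0018,  0.0016,  0.0375]), array([-0.0002, -0.0004, -0.001 ]), 'mm', np.float64(11.273875064488736), 'deg', np.float64(0.20726410598099945))
```

View pics/wrist6.png

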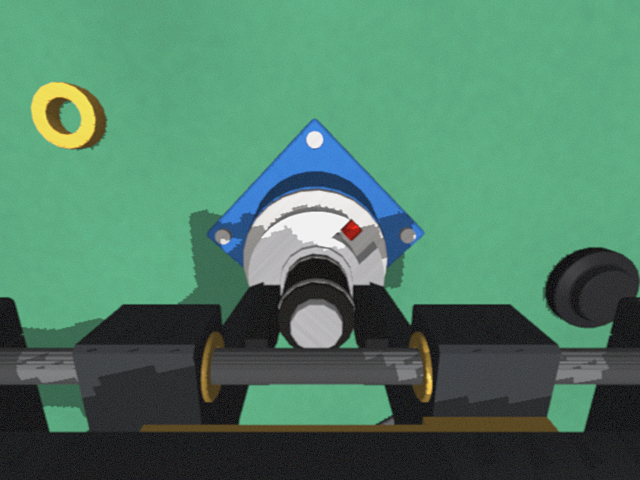

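The dog (351,230) shows inside the notch, with no contact so far. I'll keep lowering it in.

Request:
play_rows:
  deltas:
    - [[1, -0.0018, 0.0016, 0.008, 0, 0, 0], [1, -0.0018, 0.0016, 0.018, 0, 0, 0], [1, -0.0018, 0.0016, 0.028, 0, 0, 0], [1, -0.0018, 0.0016, 0.034, 0, 0, 0], [1, -0.0018, 0.0016, 0.034, 0, 0, 0]]

```text
clock: 7.68
tool_pos: [0.4995, -0.0402, 0.1306]
eef_rot: [0.993, -0.118, 0.001, -0.0]
contact_force: [0.5, -0.4, -5.0]
opening: 0.375
```

```bash
python3 - <<'E'
from m3 import *
print(s["tool_pos"],s["contact_force"],s["moment"],curyaw(s),delta(s,(.4994,-.0402,.1275),-13.4))
E
```

```text
[ 0.49947043 -0.04019237  0.13062491] [ 0.46481635 -0.39774364 -5.01269864] [ 0.00843818 -0.09728694  0.02895832] -13.588423779032333 (array([-0.0002,  0.0001,  0.0104]), array([-0.0002, -0.0005, -0.001 ]), 'mm', np.float64(3.1257157509306617), 'deg', np.float64(0.21045102150736272))
```

Request:
play_rows:
  deltas:
    - [[1, 0, 0, 0.003, 0, 0, 0], [1, 0, 0, 0.006, 0, 0, 0], [1, 0, 0, 0.007, 0, 0, 0]]

```text
clock: 8.05
tool_pos: [0.4994, -0.0402, 0.1285]
eef_rot: [0.993, -0.118, 0.001, -0.0]
contact_force: [-0.3, -0.4, -1.8]
opening: 0.372
```

Request:
play_rows:
  deltas:
    - [[1, 0, 0, 0.002, 0, 0, 0], [1, 0, 0, 0.004, 0, 0, 0], [1, 0, 0, 0.004, 0, 0, 0]]

```text
clock: 8.43
tool_pos: [0.4994, -0.0403, 0.1284]
eef_rot: [0.993, -0.118, 0.001, 0.0]
contact_force: [-3.0, -0.7, 7.8]
opening: 0.376
```

```bash
python3 - <<'E'
from m3 import *
print(s["tool_pos"],s["contact_force"],s["moment"],curyaw(s))
for n in("wrist","scene"):cv2.imwrite(f"pics/{n}7.png",vision.snapshot(n)[:,:,::-1])
a=cv2.imread("pics/wrist7.png")[150:370,200:440];b=cv2.imread("pics/scene7.png")[220:330,270:370]
cv2.imwrite("pics/z7.png",np.hstack([cv2.resize(a,(436,400)),cv2.resize(b,(364,400),interpolation=2)]))
E
```

```text
[ 0.49941237 -0.04027313  0.12843713] [-2.96080975 -0.73903813  7.83146216] [-0.00777318  0.65203695 -0.00750601] -13.589852031756081
```

View pics/z7.png

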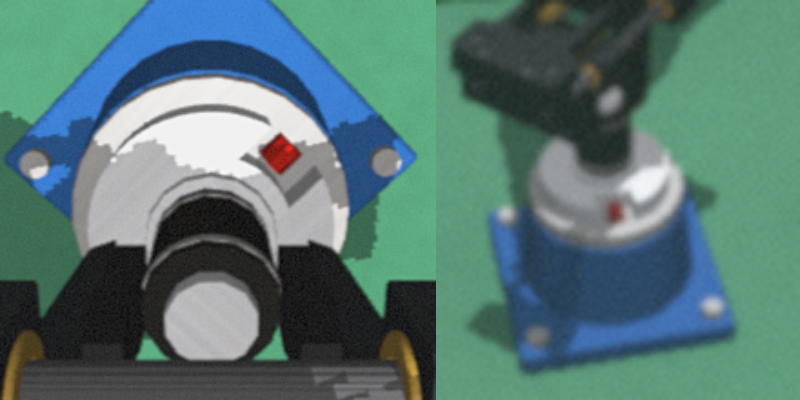

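Request:
play_rows:
  deltas:
    - [[1, 0, 0, -0.002, 0, 0, 0], [0, 0, 0, -0.002, 0, 0, 0], [-0.5, 0, 0, -0.002, 0, 0, 0], [-1, 0, 0, -0.002, 0, 0, 0], [-1, 0, 0, -0.002, 0, 0, 0]]
  force: 20

```text
clock: 9.15
tool_pos: [0.4996, -0.0402, 0.1291]
eef_rot: [0.993, -0.118, 0.001, 0.0]
contact_force: [0.2, -0.3, 0.2]
opening: 0.807
```

Request:
play_rows:
  deltas:
    - [[-1, 0, 0, 0, 0, 0, 0], [-1, 0, 0, 0, 0, 0, 0], [-1, 0, 0, 0, 0, 0, 0]]

```text
clock: 9.52
tool_pos: [0.4995, -0.0402, 0.129]
eef_rot: [0.993, -0.118, 0.001, 0.0]
contact_force: [0.3, 1.6, -0.4]
opening: 1.001
```

```bash
python3 - <<'E'
from m3 import *
print(s["tool_pos"],s["contact_force"],s["opening"])
cv2.imwrite("pics/wrist8.png",vision.snapshot("wrist")[:,:,::-1])
E
```

```text
[ 0.49952755 -0.040224    0.12903681] [ 0.30099956  1.56292929 -0.40443102] 1.0006880537604386
```

View pics/wrist8.png

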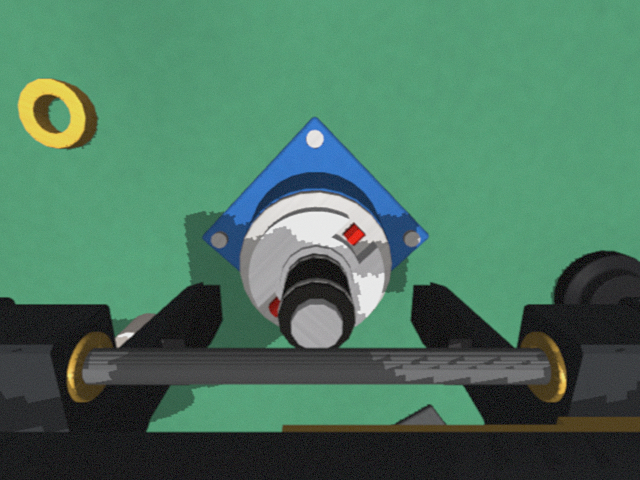

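Released; the fingers are clear on both sides and the dogs show in both notches, at (354,234) and (275,307). Next I'll retreat straight up and check.

Request:
play_rows:
  deltas:
    - [[-1, 0, 0, -0.08, 0, 0, 0], [-1, 0, 0, -0.2, 0, 0, 0], [-1, 0, 0, -0.35, 0, 0, 0], [-1, 0, 0, -0.5, 0, 0, 0], [-1, 0, 0, -0.5, 0, 0, 0]]

```text
clock: 10.2
tool_pos: [0.5012, -0.0399, 0.2821]
eef_rot: [0.993, -0.119, 0.005, -0.0]
contact_force: [-0.1, 0.5, 0.1]
opening: 1.0
```

Request:
play_rows:
  deltas:
    - [[-1, 0, 0.15, 0, 0, 0, 0], [-1, 0, 0.3, 0, 0, 0, 0], [-1, 0, 0.3, 0, 0, 0, 0]]

```text
clock: 10.58
tool_pos: [0.4779, -0.1315, 0.2804]
eef_rot: [0.993, -0.122, 0.003, 0.001]
contact_force: [0.5, 1.2, 0.2]
opening: 1.001
```

```bash
python3 - <<'E'
from m3 import *
print(s["tool_pos"],s["contact_force"],s["qd"].round(3))
import pickle;pickle.dump((s,w),open("w9.pkl","wb"))
for n in("wrist","scene","top"):cv2.imwrite(f"pics/{n}9.png",vision.snapshot(n)[:,:,::-1])
E
```

```text
[ 0.47786518 -0.13154212  0.28040391] [0.54640016 1.21677994 0.16324632] [-0.056 -0.002 -0.069 -0.006 -0.024 -0.01  -0.026]
```

View pics/wrist9.png

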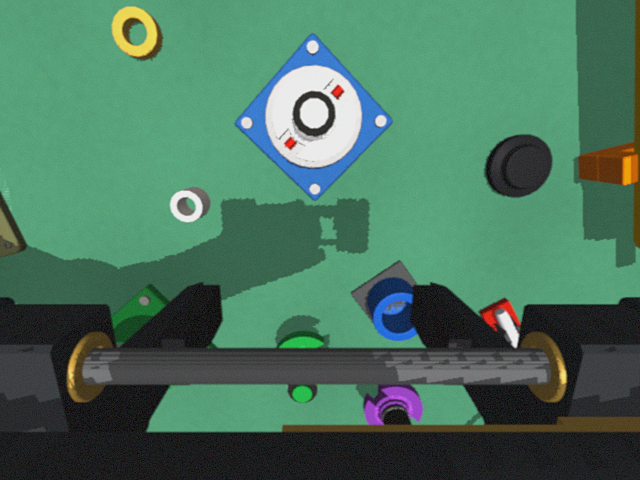

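View pics/scene9.png

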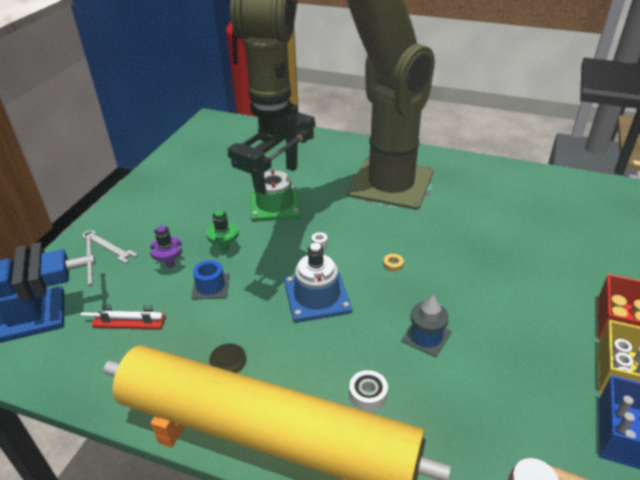

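```bash
python3 - <<'E'
from h import *
from plant import vision
import pickle
s,w=pickle.load(open("w9.pkl","rb"));t=vision.camera_model("top");sc=vision.camera_model("scene")
def bl(n,x0,y0,x1,y1):
    C=cv2.imread(f"pics/{n}9.png").astype(int)[y0:y1,x0:x1];r,g,b=C[...,2],C[...,1],C[...,0]
    return blobs((r>140)&(abs(r-g)<35)&(abs(b-g)<35),(x0,y0),20)
for a in(("top",270,130,345,215),("scene",290,235,345,290),("wrist",262,62,364,170)):print(a[0],bl(*a))
print("pred stub if home",proj(t,(.4995,-.0412,.153)),proj(sc,(.4995,-.0412,.153)))
I=cv2.imread("pics/wrist9.png").astype(int);m=(I[...,2]>I[...,1]+60)&(I[...,2]>I[...,0]+60)
D=blobs(m[62:170,262:364],(262,62),8);P=[onz(w,d[1],.094) for d in D];print("dogs mid",(P[0]+P[1])/2)
S=cv2.imread("pics/a_scene.png").astype(int)-cv2.imread("pics/scene9.png");print("centre diff",np.abs(S[285:355,400:455]).mean())
E
```

```text
top [(np.int32(1518), array([303.25, 181.75]), array([280, 156,  47,  49])), (np.int32(37), array([336.97, 199.62]), array([334, 197,   7,   7]))]
scene [(np.int32(198), array([317.63, 241.39]), array([310, 235,  18,  16])), (np.int32(807), array([316.33, 271.16]), array([295, 255,  43,  31]))]
wrist [(np.int32(6022), array([312.85, 116.57]), array([265,  65,  97, 103])), (np.int32(686), array([313.55, 112.69]), array([300,  98,  28,  31]))]
pred stub if home [303.59713094 170.19176944] [314.81899302 246.69716687]
dogs mid [ 0.49862387 -0.0409768   0.094     ]
centre diff 4.651688311688312
```

```bash
python3 - <<'E'
from h import *
from plant import vision
import pickle
s,w=pickle.load(open("w9.pkl","rb"))
print("stub wrist",onz(w,(313.55,112.3),.153),"flange pred",proj(w,(.4987,-.0409,.099)))
a=cv2.imread("pics/top9.png")[140:220,265:345];b=cv2.imread("pics/scene9.png")[225:305,280:360]
c=cv2.imread("pics/scene9.png")[280:360,395:475]
cv2.imwrite("pics/z9.png",np.hstack([cv2.resize(x,(266,266),interpolation=2) for x in (a,b,c)]))
E
```

```text
stub wrist [ 0.49915585 -0.04097209  0.153     ] flange pred [313.13576847 116.93571256]
```

View pics/z9.png

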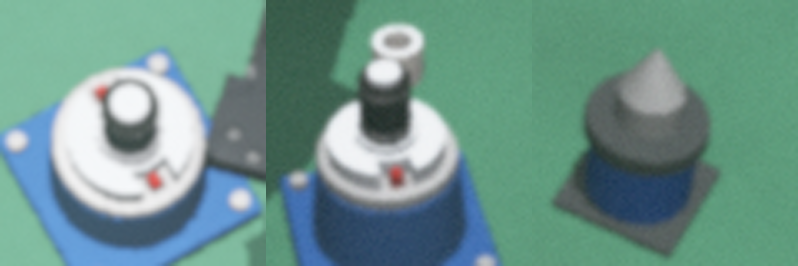

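```bash
python3 - <<'E'
from plant import r,get_state
print(get_state()["clock"],abs(get_state()["qd"]).max()); print(r.finish_job())
E
```

```text
10.725 0.01709165475881117
the job is handed in; nothing more can be done
None
```

I took the drive arbor out of its blue pot, turned it about 54° to line its notches up with the dogs, and lowered it into the blue spindle taper. I then let go, backed the arm clear and handed the job in at about 10.7 s.

- **Seating:** while I lowered it, the tool stopped on firm contact (up to 8 N) at 0.1284 m. I had worked out 0.1286 m for the flange down on the nose face.
- **Position and upright:** after release, the wrist camera put the stub top within about 0.6 mm of the spindle axis. The stub's position in the top and scene pictures was within about 1 px of where a fully home, upright arbor should appear.
- **Notches:** both red dogs showed inside the notches. The last measured misalignment, taken before lowering, was about 0.2°.
- **Pointed centre:** it still stands in its pot with no visible movement. I checked this by eye in the scene picture and did not measure its distance.
- **Checks that disagreed:**
  - My first pairing of the dogs between the two fixed cameras was swapped and left 15 mm errors, so I dropped it and used a plane at the known height instead.
  - My first reading of the notch angle in the gripper was about 3° off because of a misread corner, and I corrected it before turning the arbor.
  - Colour masks did not separate the stub cleanly in the final top and scene pictures, so I read those two positions by eye from enlarged crops.

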